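# Aim the thermometer gun at the mug and take a reading

## Robot

A 6-joint arm with a two-finger parallel gripper is mounted at the origin on a cart in front of the work surface, level with it; the furniture and walls round the work are solid. World frame = base frame: x ahead of the robot, y to its left, z up, the work surface at z = 0. Lengths are in mm, angles in degrees, forces in N, time in s.
With the tool pointing down it reaches from about 300 to 775 mm from the base axis. Payload 14.6 kg.
Tool frame: the origin (TCP) lies at the very end of the fingers, on their centre line; the grasp point (between the pads) lies 19 mm behind it; z points along the fingers, y is the line along which they close (so a half turn about z gives the same grasp; the last joint's range is limited). The gripper opens to 94 mm and grips with 3 to 60 N. Pads are 16 mm wide; open, the fingers measure 119 mm over their backs; the gripper's body (75 mm by 177 mm) begins 78 mm behind the grasp point.
Start: joints at [68.033, 17.183, 87.147, -0, 75.671, -3.816], TCP at [171.337, 522.621, 205.446] pointing down, gripper open.
Joint ranges: [-173.82, 173.82], [-45.26, 126.66], [13.44, 144.39], [-59.66, 239.66], [0, 175.72], [-146.38, 146.38]. Speed limits (degrees/s): [127.2, 127.2, 147.25, 180, 180, 180].

## Interface

Orientations are given as a 3x3 rotation matrix whose columns are the frame's x, y, z axes.
In Python, from cell import ctrl gives the robot as it stands. The module is installed in compiled form; this text tells all that it offers.
- The arm moves only by the tool servo_tool, never from a script. Its argument "steps" is one flat list of numbers, 4 for each row, row after row: the shift along the tool's x, y, z in cm, then the turn about the tool's z in rad. In form: [dx, dy, dz, spin, dx, dy, dz, spin, ...]. A call has 1 to 10 rows; each row shifts and turns the commanded pose from where the row before left it, along the tool's axes as they then stand; what a row does not reach is not made up. A row lasts 1/10 s, in which the tool goes at most 50 mm and 8.59 degrees, less where a joint would pass 70% of its speed; a pose out of reach is approached as far as the arm can. A call with a gripper value outside its range is refused whole. "fingers" is the opening, from 0 (shut) to 1 (fully open), set as the call begins (left out, the last holds). The fingers move at their own pace and stop on an object; "newtons" is the grip in N (left out, the last holds). Time passes only in rows, so rows that do not move let the fingers close. It gives the time, the measured TCP pose, the force, the opening and the grip force at its end, in the units of the state.
- ctrl.read_state(): the state, without advancing time (a new reading comes with each control period).
- ctrl.camera(name): name is "side" or "top"; returns the picture (400x640x3 uint8, red, green, blue); there is no depth.
- ctrl.get_calibration(name): a dict with "mtx" (3x3 intrinsics, pixels), "T" (4x4, takes a point from camera to world coordinates). Camera axes: x right, y up, looking along -z (the intrinsics and any distortion apply to the point x, -y, -z); pixel columns grow to the right and rows downward; lengths in mm; the calibration is good to about 2 mm. A picture is of the moment at which its call begins. get_calibration takes no time and is no camera call.
- ctrl.hand_in(): hands the job in; it is judged then, once.
The state is a dict: "time_s": time; "joint_positions": joint angles; "joint_vel": joint speeds; "joint_torque": joint torques, N m; "tcp_pos": TCP position; "tool_rot": TCP orientation; "contact_force": force on the tool from outside, world axes, zero at the start; "wrist_torque": the same for the moment, N m; "gripper_width": finger opening in mm; "grasp_force": force on a finger pad.
Only numpy, scipy, OpenCV 4.12 (cv2) and the standard library are available. Lean on these libraries where they do the work, as an engineer would, in place of code of your own. Each camera call takes 0.05 s, during which the arm holds its last target. There are 200 camera calls.

## Task

Take a reading of the red mug with the thermometer gun on the swivel stand: lift the red spring plunger, swing the gun round until it points at the mug, and let the plunger drop fully home in the notch there. Then squeeze the gun's trigger fully, hold it for about a second and let it go. Do not pull the trigger before the gun is locked on the mug, and do not shift the mug, the bowl or the food.

Things in the scene. Friction and masses are not known exactly. Their poses are not given: they have to be found in the camera images.
- stand: dark round steel foot, 176 mm across, fixed to the worktop, with a fan-shaped aluminium index plate (top 30 mm above the worktop, out to 133 mm from the centre) at its left. Origin: centre of the underside = the swivel axis; its x axis is the way the gun points when joint turret is 0, z is up. The plate has three notches, for joint turret at -0.40, 0 and +0.40 rad
- turret (a joint): swivel of the gun on the stand about the vertical axis through the stand's origin, rad, positive anticlockwise seen from above, stops at -0.55 and 0.55; starts locked at 0; free to turn (light friction) only while the plunger is lifted
- gun_aim (a point): point on the swivel axis at the height of the gun's barrel (202 mm above the worktop); turns with the gun: x axis the way the gun points, y to its left, z up. The yellow barrel is 28 mm wide (y), its underside 182 mm and its top 222 mm above the worktop, from 38 mm behind the axis to 98 mm in front
- gun_grip (a point): centre of the gun's fixed upright black grip, 105 mm above the worktop, on the swivel axis; axes as gun_aim. Grip 26 mm deep (x), 28 mm wide (y), from 58 to 182 mm above the worktop, turning with the gun. The barrel roofs over it: fingers reach it only from the side, tilted, one behind the grip, one before the trigger
- trigger_face (a point): pressing point on the front face of the red trigger (18 mm wide, hanging 83 mm down from its pivot), 105 mm above the worktop and 44 mm in front of the swivel axis at rest, so 57 mm from the back of the grip; pressed it moves 17 mm back towards the grip
- trigger (a joint): angle of the trigger about its pivot just under the barrel, rad, 0 released, 0.26 fully squeezed; a spring (about 3 to 7 N at the pressing point) brings it back
- plunger_knob (a point): centre of the plunger's upright round red knob, 28 mm across and 24 mm high, 86 mm above the worktop when home, 115 mm from the swivel axis, to the left of the gun (1.745 rad anticlockwise from the way the gun points, at every swivel angle), on a 34 mm wide steel arm (top 48 mm, with a bushing to 56 mm) that turns with the gun; the stem under the knob is 12 mm thick
- plunger (a joint): lift of the plunger, m, 0 home in a notch, 0.020 fully lifted; its pin leaves the notch at about 0.012; a spring (3 to 7.5 N) pushes it down
- red_mug: red-brown mug, 94 mm high, 112 mm over the handle; origin: centre of its underside. It stands about 195 mm from the swivel axis, in line with the gun at one of the two outer notches
- bowl: round pale green tub, 97 mm across, 52 mm high, in line with the other outer notch; origin: centre of its underside
- tomato: loose tomato, 65 mm, left front; origin under its centre
- onion: loose red onion, 78 mm, behind and left of the stand; origin under its centre
- garlic: loose garlic bulb, 60 mm, right front; origin under its centre
Mind the look-alikes: they are no part of the job. Leave any turquoise look-alike of the red_mug alone.

How it is judged (in metres and radians):
On the way, in this order (a step that is already met when the one before it is completed fails the run):
1. the plunger is lifted out of its notch (value of joint plunger above 0.012 m), for 0.1 s.
2. the gun points at the red mug and the plunger is home in that notch, the trigger not pulled (y of red_mug in the frame of gun_aim between -0.03 and 0.03 m and value of joint plunger below 0.003 m and value of joint trigger below 0.05 rad), for 0.2 s.
3. the trigger is squeezed fully by the fingers and held, the gun still locked on the mug (value of joint trigger above 0.22 rad and contact force between the fingers and trigger above 1 N and value of joint plunger below 0.003 m and y of red_mug in the frame of gun_aim between -0.03 and 0.03 m), for 0.4 s.
At the end, for the whole second after the job is handed in: the gun points at the red mug (mug's origin within 30 mm of the gun's line), at rest, with the plunger home (within 3 mm) and the trigger released (below 0.04 rad) (value of joint trigger below 0.04 rad and value of joint plunger below 0.003 m and y of red_mug in the frame of gun_aim between -0.03 and 0.03 m and velocity of joint turret between -0.05 and 0.05 rad/s); the robot touches nothing.
It fails at once if the trigger is pulled (over 0.12 rad) while the gun is not locked on the mug (value of joint trigger above 0.12 rad and (value of joint plunger above 0.006 m or y of red_mug in the frame of gun_aim above 0.03 m or y of red_mug in the frame of gun_aim below -0.03 m)).
It fails at once if the mug or the bowl is shifted more than 20 mm (distance of any of red_mug, bowl from where it was at the start of the episode above 0.02 m).
It fails at once if tomato, onion or garlic is shifted more than 40 mm (distance of any of tomato, onion, garlic from where it was at the start of the episode above 0.04 m).
It also fails if it takes over 59 s, if anything falls off the work surface, if the arm or the gripper's body presses on something with over 40 N, if the wrist force passes 120 N, or if a joint passes its speed limit or range.

## Working session

There is one attempt and no reset: what is moved stays moved. The work goes in short steps, Python scripts to look and compute and a tool call to move; the robot and the scene stay as the last step left them, time stands still between calls to the robot, and variables do not carry over. Pictures are saved under pics/ and viewed, at most 11 in all, crops included, and the job is handed in when it is done.

Besides the shell and the picture viewer there is one more tool, called after "Call:" by a JSON object that holds its "name" and its "arguments", one argument or row to a line. servo_tool: Moves the arm, as the interface text tells. Its arguments: {"type":"object","properties":{"steps":{"type":"array","items":{"type":"number"}},"fingers":{"type":"number"},"newtons":{"type":"number"}},"required":["steps"]}

```bash
mkdir -p pics; python3 - <<'E'
from cell import ctrl
import cv2,numpy as np
for n in("side","top"):
    cv2.imwrite(f"pics/{n}0.png",ctrl.camera(n)[:,:,::-1])
    c=ctrl.get_calibration(n);print(n,{k:(np.round(v,3).tolist() if hasattr(v,'shape') else v) for k,v in c.items()})
s=ctrl.read_state();print({k:np.round(v,3).tolist() for k,v in s.items()})
E
```

```text
side {'mtx': [[465.474, 0.0, 316.872], [0.0, 465.474, 205.85], [0.0, 0.0, 1.0]], 'T': [[0.956, 0.185, -0.228, 187.159], [-0.294, 0.616, -0.731, -881.441], [0.005, 0.766, 0.643, 1015.409], [0.0, 0.0, 0.0, 1.0]]}
top {'mtx': [[469.584, 0.0, 314.803], [0.0, 469.584, 193.392], [0.0, 0.0, 1.0]], 'T': [[0.015, 0.99, -0.14, 294.212], [-1.0, 0.012, -0.02, 95.455], [-0.018, 0.14, 0.99, 1640.067], [0.0, 0.0, 0.0, 1.0]]}
{'time_s': 0.1, 'joint_positions': [68.032, 17.212, 87.175, -0.0, 75.67, -3.815], 'joint_vel': [0.009, -0.069, -0.082, -0.052, 0.046, -0.053], 'joint_torque': [0.001, -53.264, -35.329, 0.071, 0.023, -0.0], 'tcp_pos': [171.267, 522.419, 204.962], 'tool_rot': [[-0.95, 0.312, -0.0], [0.312, 0.95, -0.001], [0.0, -0.001, -1.0]], 'contact_force': [-0.202, -0.115, -0.128], 'wrist_torque': [0.075, -0.014, 0.064], 'grasp_force': 0.0, 'gripper_width': 94.16}
```

View pics/side0.png

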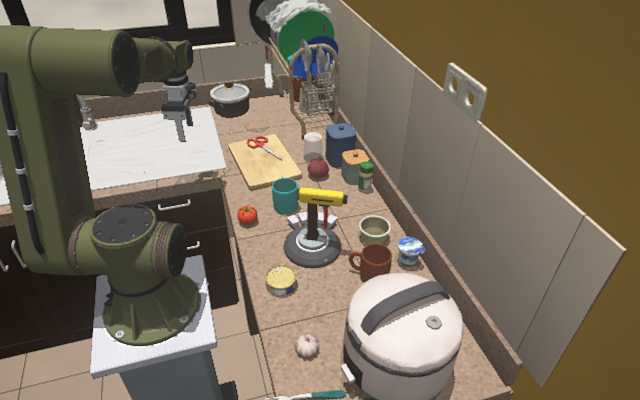

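View pics/top0.png

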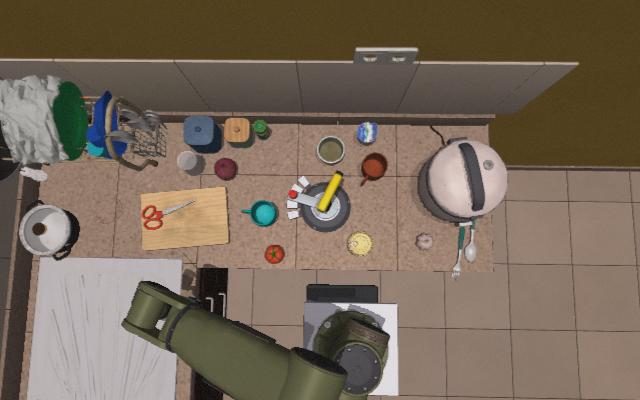

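The gun, at about (330,192) in the top view, points ahead and right. The red mug is at (373,166), clockwise of the gun's line, so it should be the -0.40 notch. The bowl is at (330,150), the knob at about (293,195) and the turquoise mug at (263,213). Next I'll look at enlarged crops.

```bash
python3 - <<'E'
import cv2
a=cv2.imread("pics/top0.png")[130:250,270:430];cv2.imwrite("pics/topc.png",cv2.resize(a,None,fx=5,fy=5,interpolation=2))
a=cv2.imread("pics/side0.png")[170:290,260:420];cv2.imwrite("pics/sidec.png",cv2.resize(a,None,fx=5,fy=5,interpolation=2))
E
```

```text
(no output)
```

View pics/topc.png

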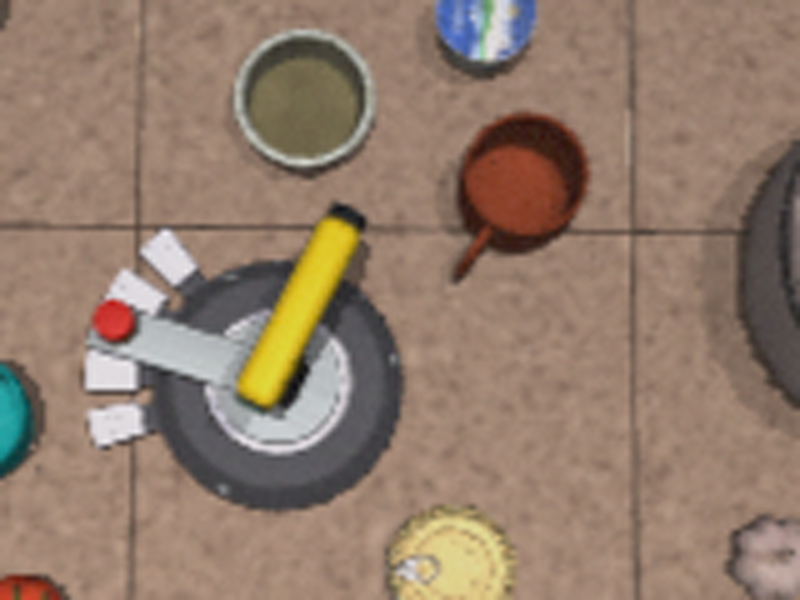

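View pics/sidec.png

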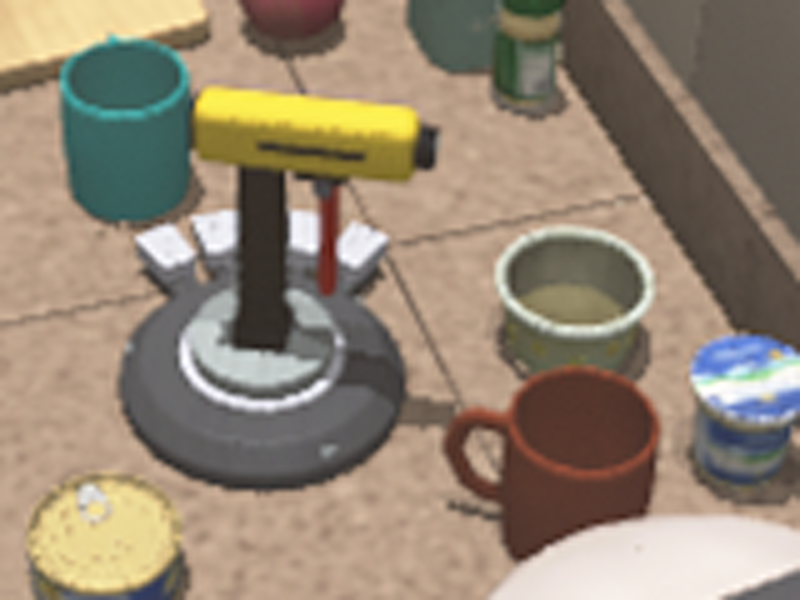

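The crops show the knob top at top-crop (115,320). The barrel's top runs from (258,395) to (345,218), the foot centre is near (278,384), and the mug rim is near (525,178). In the side crop the foot is near (262,375), the mug rim is at (582,424), and the barrel's front top is near (415,108). The grip hides the knob from the side.

```bash
cat > h.py <<'E'
from cell import ctrl
import numpy as np
def ray(n,uv,crop=None):
    c=ctrl.get_calibration(n);K=np.array(c["mtx"]);T=np.array(c["T"])
    u,v=uv
    if crop: u,v=u/5+crop[0],v/5+crop[1]
    d=np.linalg.inv(K)@[u,v,1];d=T[:3,:3]@[d[0],-d[1],-d[2]]
    return T[:3,3],d/np.linalg.norm(d)
def tri(a,b):
    (p,d),(q,e)=a,b
    s=np.linalg.lstsq(np.c_[d,-e],q-p,rcond=None)[0]
    return (p+s[0]*d+q+s[1]*e)/2,np.linalg.norm(p+s[0]*d-q-s[1]*e)
def atz(r,z): return r[0]+r[1]*(z-r[0][2])/r[1][2]
def proj(n,P):
    c=ctrl.get_calibration(n);T=np.array(c["T"]);p=T[:3,:3].T@(np.array(P)-T[:3,3]);K=np.array(c["mtx"])
    return K[0,0]*p[0]/-p[2]+K[0,2],K[1,1]*-p[1]/-p[2]+K[1,2]
E
cat > m.py <<'E'
from h import *
np.set_printoptions(precision=1,suppress=True)
t=lambda u,v:ray("top",(u,v),(270,130)); s=lambda u,v:ray("side",(u,v),(260,170))
print("mug rim",tri(t(525,178),s(582,424)), atz(t(525,178),94))
print("foot",atz(t(278,384),8),"ring",tri(t(278,380),s(262,342)))
print("barrel front yellow top",tri(t(345,218),s(415,108)),atz(t(345,218),222),"rear",tri(t(258,393),s(203,95)),atz(t(258,393),222))
print("knob",atz(t(114,321),98))
print("bowl rim",tri(t(305,100),s(575,282)))
F=atz(t(278,384),8)[:2];
for nm,p,z in(("knob",(114,321),98),("bf",(342,219),222),("mug",(525,178),94),("bowl",(305,100),52)):
    q=atz(t(*p),z)[:2]-F;print(nm,np.linalg.norm(q),np.degrees(np.arctan2(q[1],q[0])))
E
python3 m.py
```

```text
mug rim (array([611.4, -74.3,  87. ]), np.float64(1.8113127339475292)) [609.1 -73.3  94. ]
foot [478.   90.1   8. ] ring (array([477.5,  90.2,  35.1]), np.float64(0.4554004617679477))
barrel front yellow top (array([554.5,  51.4, 227.4]), np.float64(2.6892681118867743)) [556.8  50.9 222. ] rear (array([447.7, 103. , 221.6]), np.float64(1.1977291201573819)) [448.3 102.9 222. ]
knob [508.6 199.7  98. ]
bowl rim (array([672.7,  73.6,  47.1]), np.float64(1.1608988273710046))
knob 113.7925242129094 74.41944772873453
bf 86.62604382599677 -25.551681660325713
mug 209.43977434144784 -51.26499368501628
bowl 193.59663215497739 -4.8230998868420185
```

Call:
{"name": "servo_tool", "arguments": {
  "steps": [0, 0, 0, 0.14, 0, 0, 0, 0.14, 0, 0, 0, 0.14, 0, 0, 0, 0.14, 0, 0, 0, 0.14, 0, 0, 0, 0.14, 0, 0, 0, 0.14, 0, 0, 0, 0.14, 0, 0, 0, 0.14, 0, 0, 0, 0.14],
  "fingers": 0.55
}}

```text
time_s: 1.1
tcp_pos: [171.3, 522.5, 205.1]
tool_rot: [[0.151, 0.988, -0.0], [0.988, -0.151, -0.001], [-0.001, -0.0, -1.0]]
contact_force: [0.6, -0.8, 0.2]
gripper_width: 52.0
grasp_force: 0.0
```

Call:
{"name": "servo_tool", "arguments": {
  "steps": [0, 0, 0, 0.14, 0, 0, 0, 0.14, 0, 0, 0, 0.03]
}}

```text
time_s: 1.4
tcp_pos: [171.3, 522.5, 205.1]
tool_rot: [[0.445, 0.895, -0.0], [0.895, -0.445, -0.001], [-0.001, 0.0, -1.0]]
contact_force: [-0.4, -0.9, -0.3]
gripper_width: 51.7
grasp_force: 0.0
```

```bash
cat >> h.py <<'E'
np.set_printoptions(precision=3,suppress=True)
def go(P):
    s=ctrl.read_state();R=np.array(s["tool_rot"]);p=np.array(s["tcp_pos"])
    print("t",s["time_s"],"tcp",p,"\nR",R.tolist(),"\nj",np.array(s["joint_positions"]),"w",s["gripper_width"],"F",np.array(s["contact_force"]),"gf",s["grasp_force"])
    if P is not None: print("shift cm",R.T@(np.array(P)-p)/10)
E
python3 -c "
from h import *
go([509,199.5,205])
# turquoise mug rim, from top (263,213) & side (285,187)
print(tri(ray('top',(263,213)),ray('side',(285.5,184.5))))
"
```

```text
t 1.4 tcp [171.299 522.482 205.101] 
R [[0.44506427983426133, 0.8954985969446682, -0.0002229029851942348], [0.8954983690520106, -0.44506432707595023, -0.0006448175094570848], [-0.0006766393421128631, 8.737598077275625e-05, -0.9999997672622923]] 
j [68.032 17.204 87.167 -0.002 75.669 94.46 ] w 51.724876592823286 F [-0.356 -0.889 -0.269] gf 0.0
shift cm [-13.893  44.616   0.023]
(array([446.442, 297.094,  94.973]), np.float64(2.9831746550838454))
```

Call:
{"name": "servo_tool", "arguments": {
  "steps": [-1.39, 4.46, 0, 0, -1.39, 4.46, 0, 0, -1.39, 4.46, 0, 0, -1.39, 4.46, 0, 0, -1.39, 4.46, 0, 0, -1.39, 4.46, 0, 0, -1.39, 4.46, 0, 0, -1.39, 4.46, 0, 0, -1.39, 4.46, 0, 0, -1.39, 4.46, 0, 0]
}}

```text
time_s: 2.4
tcp_pos: [511.6, 199.7, 205.3]
tool_rot: [[0.44, 0.898, -0.0], [0.898, -0.44, -0.0], [-0.0, -0.0, -1.0]]
contact_force: [-0.1, -0.8, 0.6]
gripper_width: 51.9
grasp_force: 0.0
```

Call:
{"name": "servo_tool", "arguments": {
  "steps": [0, 0, 3, 0, 0, 0, 3, 0, 0, 0, 0, 0]
}}

```text
time_s: 2.7
tcp_pos: [508.9, 200.5, 141.7]
tool_rot: [[0.441, 0.898, -0.007], [0.898, -0.441, -0.002], [-0.005, -0.005, -1.0]]
contact_force: [-0.9, 0.6, -0.6]
gripper_width: 51.7
grasp_force: 0.0
```

```bash
python3 -c "
from h import *
import cv2
go([509,199.5,67])
a=ctrl.camera('top')[130:250,270:430];b=ctrl.camera('side')[130:250,230:390]
cv2.imwrite('pics/p1.png',np.vstack([cv2.resize(i[:,:,::-1],(400,300),interpolation=2) for i in(a,b)]))
"
```

```text
t 2.7 tcp [508.881 200.508 141.714] 
R [[0.4409527632706431, 0.8975060541364303, -0.006598738700629802], [0.8975175159741152, -0.4409738178145648, -0.002097742048215892], [-0.0047926071858677465, -0.004997478414361679, -0.9999760277755962]] 
j [17.668 20.474 91.627  0.    68.296 43.834] w 51.73147363512482 F [-0.892  0.64  -0.637] gf 0.0
shift cm [-0.049  0.092  7.471]
```

View pics/p1.png

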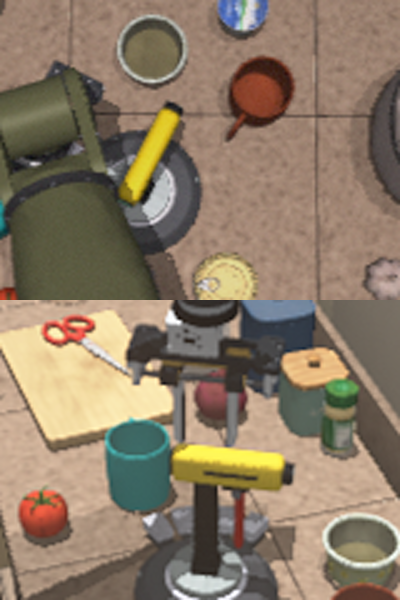

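The gripper hovers over the knob with its fingers either side, clear of the turquoise mug and the barrel. I'll descend now.

Call:
{"name": "servo_tool", "arguments": {
  "steps": [0, 0.05, 2, 0, 0, 0.05, 2, 0, 0, 0, 1.5, 0, 0, 0, 1, 0, 0, 0, 0.9, 0, 0, 0, 0, 0]
}}

```text
time_s: 3.4
tcp_pos: [511.4, 201.1, 71.3]
tool_rot: [[0.44, 0.898, -0.0], [0.898, -0.44, -0.0], [-0.0, -0.0, -1.0]]
contact_force: [0.5, -0.8, 0.3]
gripper_width: 51.7
grasp_force: 0.0
```

Call:
{"name": "servo_tool", "arguments": {
  "steps": [0, 0, 0, 0, 0, 0, 0, 0, 0, 0, 0, 0, 0, 0, 0, 0, 0, 0, 0, 0],
  "fingers": 0,
  "newtons": 35
}}

```text
time_s: 3.9
tcp_pos: [511.7, 201.1, 71.9]
tool_rot: [[0.44, 0.898, 0.001], [0.898, -0.44, 0.0], [0.001, 0.001, -1.0]]
contact_force: [-0.6, 0.7, 4.0]
gripper_width: 27.3
grasp_force: 35.0
```

Call:
{"name": "servo_tool", "arguments": {
  "steps": [0, 0, -0.5, 0, 0, 0, -0.5, 0, 0, 0, -0.4, 0, 0, 0, -0.4, 0, 0, 0, 0, 0, 0, 0, 0, 0]
}}

```text
time_s: 4.5
tcp_pos: [511.4, 201.1, 89.3]
tool_rot: [[0.44, 0.898, -0.0], [0.898, -0.44, 0.0], [0.0, -0.0, -1.0]]
contact_force: [1.6, 3.7, -6.7]
gripper_width: 27.3
grasp_force: 35.0
```

```bash
python3 - <<'E'
from h import *
go(None)
s=ctrl.read_state();p=np.array(s["tcp_pos"])[:2];R=np.array(s["tool_rot"])
# axis fitted: knob 115 from S in direction of measured gun
S=np.array([480,88.5]);v=p-S;print(v,np.hypot(*v),np.degrees(np.arctan2(v[1],v[0])))
th=-np.radians(22.92)/10
# per-row shift in tool frame when spinning along: row shift is expressed in axes before turn
v=v/np.hypot(*v)*115
c,s_=np.cos(th),np.sin(th)
d=np.array([[c,-s_],[s_,c]])@v-v
print("first row tool cm",R[:2,:2].T@d/10,"spin",-th)
E
```

```text
t 4.5 tcp [511.399 201.053  89.327] 
R [[0.44034565507205414, 0.8978283250777669, -5.24138884020827e-05], [0.897828322777856, -0.4403456470511849, 0.00011807190798609629], [8.292807578299085e-05, -9.905112518206932e-05, -0.9999999916559045]] 
j [17.639 24.173 94.138  0.008 61.689 43.761] w 27.29936690992309 F [ 1.598  3.712 -6.654] gf 34.99821066856384
[ 31.399 112.553] 116.85064528183722 74.41260437455293
first row tool cm [0.075 0.454] spin 0.04000294645571004
```

Call:
{"name": "servo_tool", "arguments": {
  "steps": [0.07, 0.455, 0, 0.04, 0.07, 0.455, 0, 0.04, 0.07, 0.455, 0, 0.04, 0.07, 0.455, 0, 0.04, 0.07, 0.455, 0, 0.04, 0.07, 0.455, 0, 0.04, 0.07, 0.455, 0, 0.04, 0.07, 0.455, 0, 0.04, 0.07, 0.455, 0, 0.04, 0.07, 0.455, 0, 0.04]
}}

```text
time_s: 5.5
tcp_pos: [551.7, 179.2, 88.9]
tool_rot: [[0.756, 0.654, -0.001], [0.654, -0.756, -0.001], [-0.001, -0.0, -1.0]]
contact_force: [0.5, -0.0, -7.5]
gripper_width: 27.2
grasp_force: 35.0
```

Call:
{"name": "servo_tool", "arguments": {
  "steps": [0, 0, 0, 0, 0, 0, 0, 0]
}}

```text
time_s: 5.7
tcp_pos: [551.7, 179.4, 89.0]
tool_rot: [[0.755, 0.656, -0.001], [0.656, -0.755, -0.001], [-0.001, -0.0, -1.0]]
contact_force: [0.6, -1.9, -7.6]
gripper_width: 27.1
grasp_force: 35.0
```

```bash
python3 - <<'E'
from h import *
go(None)
p=np.array(ctrl.read_state()["tcp_pos"])[:2]
for S in([480,88.5],[478,90]):
  v=p-S;print(np.hypot(*v),np.degrees(np.arctan2(v[1],v[0])))
E
```

```text
t 5.7 tcp [551.65  179.354  89.007] 
R [[0.7545524958204396, 0.6562390679503844, -0.0009037404251002538], [0.6562386330331856, -0.754553036690638, -0.0007558674965985276], [-0.001177949863601253, -2.2727675116631047e-05, -0.9999993059585449]] 
j [14.407 27.738 88.872 -0.032 63.451 63.407] w 27.128232008834473 F [ 0.632 -1.882 -7.596] gf 34.998096227645874
115.70739651782051 51.73947782897486
115.79504258793759 50.502737652182205
```

Call:
{"name": "servo_tool", "arguments": {
  "steps": [0, 0, 0.4, 0, 0, 0, 0.4, 0, 0, 0, 0.4, 0, 0, 0, 0.4, 0, 0, 0, 0.2, 0, 0, 0, 0, 0, 0, 0, 0, 0]
}}

```text
time_s: 6.4
tcp_pos: [552.0, 179.4, 71.9]
tool_rot: [[0.755, 0.655, 0.0], [0.655, -0.755, -0.0], [-0.0, 0.0, -1.0]]
contact_force: [-5.2, -6.4, 2.3]
gripper_width: 27.7
grasp_force: 35.0
```

Call:
{"name": "servo_tool", "arguments": {
  "steps": [0, 0, 0, 0, 0, 0, 0, 0, 0, 0, 0, 0, 0, 0, 0, 0],
  "fingers": 0.55
}}

```text
time_s: 6.8
tcp_pos: [552.1, 180.0, 71.6]
tool_rot: [[0.755, 0.656, 0.001], [0.656, -0.755, 0.0], [0.001, 0.0, -1.0]]
contact_force: [0.3, -0.1, -0.0]
gripper_width: 51.4
grasp_force: 0.0
```

Call:
{"name": "servo_tool", "arguments": {
  "steps": [0, 0, -2, 0, 0, 0, -4, 0, 0, 0, -5, 0, 0, 0, -5, 0, 0, 0, -5, 0, 0, 0, -5, 0, 0, 0, -2, 0, 0, 0, 0, 0]
}}

```text
time_s: 7.6
tcp_pos: [552.5, 180.0, 354.9]
tool_rot: [[0.755, 0.656, 0.006], [0.656, -0.755, 0.002], [0.005, 0.003, -1.0]]
contact_force: [0.3, 0.2, -0.7]
gripper_width: 51.5
grasp_force: 0.0
```

```bash
python3 -c "
from h import *
import cv2
go([480,400,350])
a=ctrl.camera('top')[130:250,270:430];b=ctrl.camera('side')[170:290,260:420]
cv2.imwrite('pics/p2.png',np.vstack([cv2.resize(i[:,:,::-1],(400,300),interpolation=2) for i in(a,b)]))
"
```

```text
t 7.6 tcp [552.486 179.989 354.915] 
R [[0.7551124078666074, 0.65557022981165, 0.005738054600206365], [0.6555733182354181, -0.7551298594083381, 0.001587402830673018], [0.005373630402039206, 0.0025630479207495393, -0.9999822772837818]] 
j [14.43  17.695 67.056  0.006 94.908 63.467] w 51.53165723796783 F [ 0.266  0.215 -0.717] gf 0.0
shift cm [  8.947 -21.367   0.485]
```

View pics/p2.png

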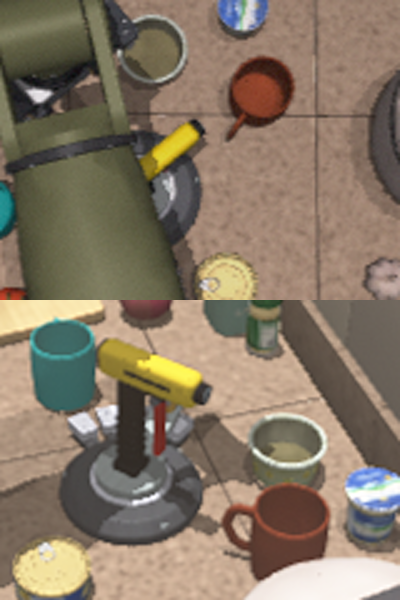

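The gun now points at the red mug and the plunger looks seated. The interface has no tilt command, so I'll check whether the reach limit tilts the tool. I'll stretch outward along azimuth 41° at a safe height.

Call:
{"name": "servo_tool", "arguments": {
  "steps": [2, -4.5, 0, 0, 2, -4.5, 0, 0, 2, -4.5, 0, 0, 2, -4.5, 0, 0, 2, -4.5, 0, 0, 0, 0, 0, 0],
  "fingers": 1
}}

```text
time_s: 8.3
tcp_pos: [477.3, 419.7, 348.3]
tool_rot: [[0.752, 0.66, -0.004], [0.66, -0.752, -0.002], [-0.004, -0.001, -1.0]]
contact_force: [0.2, -1.3, -0.3]
gripper_width: 93.3
grasp_force: 0.0
```

Call:
{"name": "servo_tool", "arguments": {
  "steps": [3, 0, 0, 0, 3, 0, 0, 0, 3, 0, 0, 0, 3, 0, 0, 0, 3, 0, 0, 0]
}}

```text
time_s: 8.8
tcp_pos: [582.0, 502.7, 344.0]
tool_rot: [[0.756, 0.655, 0.003], [0.655, -0.756, 0.003], [0.004, -0.0, -1.0]]
contact_force: [44.3, 38.2, 58.8]
gripper_width: 94.0
grasp_force: 0.0
```

```bash
python3 -c "
from h import *
go(None)"
```

```text
t 8.8 tcp [582.005 502.679 343.951] 
R [[0.7555716411087086, 0.655058999035244, 0.003033633998583994], [0.6550530420706361, -0.7555777206726221, 0.002796443664822213], [0.004123981849942002, -0.00012572234979639588, -0.9999914884475727]] 
j [ 38.083  53.256  13.421   0.021 113.087  87.167] w 94.01427321156362 F [44.273 38.238 58.804] gf 0.0
```

Call:
{"name": "servo_tool", "arguments": {
  "steps": [-0.5, 0, 0, 0, -1, 0, 0, 0]
}}

```text
time_s: 9.0
tcp_pos: [570.7, 492.8, 340.1]
tool_rot: [[0.756, 0.655, -0.001], [0.655, -0.756, -0.0], [-0.001, -0.0, -1.0]]
contact_force: [-0.3, 0.2, 0.9]
gripper_width: 93.9
grasp_force: 0.0
```

```bash
python3 -c "
from h import *
go(None);print(ctrl.read_state()['joint_torque'])"
```

```text
t 9.0 tcp [570.721 492.787 340.116] 
R [[0.7555762562526286, 0.6550603617005283, -0.0006659699956701126], [0.655060441494706, -0.7555764709380631, -0.00012063806618536148], [-0.0005822164743493014, -0.00034509934097605747, -0.9999997709651847]] 
j [ 38.02   48.363  22.547   0.019 109.125  87.102] w 93.91930592687284 F [-0.309  0.151  0.896] gf 0.0
[  0.053 -69.214 -39.654   0.021   1.124   0.023]
```

Call:
{"name": "servo_tool", "arguments": {
  "steps": [0.4, 0, 0, 0, 0.4, 0, 0, 0, 0.3, 0, 0, 0, 0.3, 0, 0, 0, 0.3, 0, 0, 0, 0.3, 0, 0, 0, 0.3, 0, 0, 0, 0.3, 0, 0, 0, 0, 0, 0, 0]
}}

```text
time_s: 9.9
tcp_pos: [583.8, 505.2, 342.3]
tool_rot: [[0.755, 0.655, 0.01], [0.655, -0.755, 0.008], [0.013, 0.0, -1.0]]
contact_force: [0.7, -0.4, -0.7]
gripper_width: 93.7
grasp_force: 0.0
```

```bash
python3 - <<'E'
from h import *
go(None)
from scipy.optimize import least_squares
D=[(171.3,522.48,205.1,68.032,17.204,87.167),(508.88,200.51,141.7,17.668,20.474,91.627),(511.4,201.05,89.33,17.639,24.173,94.138),(551.65,179.35,89.0,14.407,27.738,88.872),(552.49,179.99,354.9,14.43,17.695,67.056),(582,502.68,343.95,38.083,53.256,13.421),(570.72,492.79,340.1,38.02,48.363,22.547)]
D=np.array(D)
def f(p):
    a1,d1,L2,L3,dl,off=p
    a=np.radians(D[:,3:]);r=a1+L2*np.sin(a[:,1])+L3*np.sin(a[:,1]+a[:,2]+dl);z=d1+L2*np.cos(a[:,1])+L3*np.cos(a[:,1]+a[:,2]+dl)
    x=r*np.cos(a[:,0])-off*np.sin(a[:,0]);y=r*np.sin(a[:,0])+off*np.cos(a[:,0])
    return np.r_[x-D[:,0],y-D[:,1],z-D[:,2]]
for dl in(-.3,0,.3):
    s=least_squares(f,[50,50,400,400,dl,36]);print(s.x,s.cost,np.abs(s.fun).max())
E
```

```text
t 9.9 tcp [583.759 505.205 342.348] 
R [[0.7551396262052725, 0.6554935096962538, 0.009612683321954456], [0.6554407963433546, -0.7552008065477387, 0.008312898317310139], [0.012708557091589768, 2.3145883522312447e-05, -0.999919242759593]] 
j [ 38.145  53.308  13.546   0.037 112.419  87.202] w 93.72657977411629 F [ 0.655 -0.38  -0.719] gf 0.0
[  1.148 -46.334 422.939 449.276   0.096  36.614] 2.3803845478686974 1.39865252851871
[  1.148 -46.334 422.939 449.276   0.096  36.614] 2.3803845478540886 1.3986520917075609
[  1.148 -46.334 422.939 449.276   0.096  36.614] 2.3803845478656163 1.3986519941388451
```

Slow pushing at the limit does tilt the tool outward, by 0.7°, and the tilt stays. I'll keep pushing.

Call:
{"name": "servo_tool", "arguments": {
  "steps": [2, 0, 0, 0, 3, 0, 0, 0, 4, 0, 0, 0, 4, 0, 0, 0, 0, 0, 0, 0]
}}

```text
time_s: 10.4
tcp_pos: [612.2, 530.1, 299.8]
tool_rot: [[0.753, 0.655, 0.058], [0.654, -0.755, 0.05], [0.077, -0.0, -0.997]]
contact_force: [0.9, -0.1, -0.2]
gripper_width: 94.0
grasp_force: 0.0
```

```bash
python3 -c "
from h import *
go(None)"
```

```text
t 10.4 tcp [612.215 530.107 299.815] 
R [[0.7529784148214438, 0.6554966906247537, 0.057858408144205724], [0.6535612902210305, -0.7551980409494028, 0.05033447000621182], [0.07668863499637811, -8.675355929277645e-05, -0.9970550866106707]] 
j [ 38.227  56.464  13.606   0.222 105.538  87.337] w 93.99286173516883 F [ 0.88  -0.069 -0.245] gf 0.0
```

Call:
{"name": "servo_tool", "arguments": {
  "steps": [4.5, 0, -1.9, 0, 4.5, 0, -1.9, 0, 4.5, 0, -1.9, 0, 4.5, 0, -1.9, 0, 4.5, 0, -1.8, 0, 4.5, 0, -1.8, 0, 0, 0, 0, 0]
}}

```text
time_s: 11.1
tcp_pos: [632.6, 548.1, 349.6]
tool_rot: [[0.731, 0.655, 0.189], [0.635, -0.755, 0.163], [0.25, 0.0, -0.968]]
contact_force: [0.3, 0.8, -0.3]
gripper_width: 94.0
grasp_force: 0.0
```

```bash
python3 -c "
from h import *
go(None)"
```

```text
t 11.1 tcp [632.59  548.071 349.568] 
R [[0.7312468047088869, 0.6554320538890256, 0.18890985505752841], [0.6347232958308123, -0.755254049238698, 0.1634553726196271], [0.2498088235685721, 0.0003792668764327024, -0.9682951036868473]] 
j [38.182 53.458 13.455  0.678 98.635 87.414] w 93.95926930258697 F [ 0.3    0.836 -0.337] gf 0.0
```

Call:
{"name": "servo_tool", "arguments": {
  "steps": [4.9, 0, -0.7, 0, 4.9, 0, -0.6, 0, 4.9, 0, -0.5, 0, 4.9, 0, -0.3, 0, 4.9, 0, -0.2, 0, 4.9, 0, 0, 0, 4.9, 0, 0, 0, 4.9, 0, 0.2, 0, 4.9, 0, 0.4, 0, 0, 0, 0, 0]
}}

```text
time_s: 12.1
tcp_pos: [687.7, 596.2, 356.6]
tool_rot: [[0.659, 0.656, 0.368], [0.573, -0.755, 0.319], [0.487, 0.001, -0.874]]
contact_force: [-5.7, -5.3, 0.1]
gripper_width: 94.0
grasp_force: 3.7
```

```bash
python3 -c "
from h import *
go(None)"
```

```text
t 12.1 tcp [687.681 596.179 356.647] 
R [[0.6593840518221049, 0.6557034270095857, 0.3677848392886097], [0.5730213701823265, -0.7550183321163189, 0.3187378664085291], [0.48668180725915067, 0.0005779067198571513, -0.8735791232091057]] 
j [38.23  54.791 13.531  1.317 82.584 87.417] w 93.99534253383369 F [-5.75  -5.341  0.052] gf 3.735588958952576
```

Call:
{"name": "servo_tool", "arguments": {
  "steps": [-3, 0, -1.5, 0, -2, 0, -4, 0, 0, 0, -4.5, 0, 0, 0, -4.5, 0, 0, 0, -4.5, 0, 0, 0, -2, 0, 0, 0, 0, 0]
}}

```text
time_s: 12.8
tcp_pos: [588.3, 510.0, 522.5]
tool_rot: [[0.656, 0.655, 0.374], [0.57, -0.755, 0.323], [0.494, 0.001, -0.869]]
contact_force: [-0.6, 0.2, 0.3]
gripper_width: 94.1
grasp_force: 0.0
```

Call:
{"name": "servo_tool", "arguments": {
  "steps": [2, 0, 0, 0, 2, 0, 0, 0, 2, 0, 0, 0, 2, 0, 0, 0, 3, 0, 0, 0, 4, 0, 0, 0, 4, 0, 0, 0, 0, 0, 0, 0]
}}

```text
time_s: 13.6
tcp_pos: [630.5, 546.6, 530.3]
tool_rot: [[0.62, 0.655, 0.432], [0.538, -0.755, 0.374], [0.572, 0.0, -0.821]]
contact_force: [0.6, -0.1, 0.0]
gripper_width: 93.9
grasp_force: 0.0
```

```bash
python3 -c "
from h import *
go(None)"
```

```text
t 13.6 tcp [630.478 546.624 530.332] 
R [[0.6195619972381579, 0.655411577384773, 0.43194744565545073], [0.5379943979710231, -0.7552717730054317, 0.37433484563025654], [0.5715811047699714, 0.0004616613860060762, -0.8205454451392095]] 
j [37.842 42.311 13.519  1.755 89.349 87.413] w 93.90973911575222 F [ 0.644 -0.129  0.046] gf 0.0
```

Tilt is now 35°. A few more pushes.

Call:
{"name": "servo_tool", "arguments": {
  "steps": [4.8, 0, 0, 0, 4.8, 0, 0, 0, 4.8, 0, 0.3, 0, 4.8, 0, 0.3, 0, 4.8, 0, 0.4, 0, 0, 0, 0, 0]
}}

```text
time_s: 14.2
tcp_pos: [657.1, 569.9, 547.6]
tool_rot: [[0.552, 0.655, 0.516], [0.479, -0.755, 0.447], [0.682, 0.001, -0.731]]
contact_force: [0.0, 0.7, 0.1]
gripper_width: 94.0
grasp_force: 0.0
```

```bash
python3 -c "
from h import *
go(None)"
```

```text
t 14.2 tcp [657.063 569.891 547.598] 
R [[0.551981401641999, 0.6554103296713248, 0.5155131734509405], [0.4794650321228301, -0.7552728200101043, 0.4468514857594615], [0.6822241678603799, 0.00051683083308003, -0.731142884580779]] 
j [37.878 42.903 13.503  2.102 80.623 87.39 ] w 94.01249590940283 F [0.005 0.688 0.136] gf 0.0
```

```bash
cat > kin.py <<'E'
from h import *
from scipy.optimize import least_squares
from scipy.spatial.transform import Rotation as Ro
# model with j4..j6; fit
D=[((171.3,522.48,205.1),(68.032,17.204,87.167,0,75.669,94.46)),((511.4,201.05,89.33),(17.639,24.173,94.138,0,61.689,43.761)),((551.65,179.35,89.0),(14.407,27.738,88.872,0,63.451,63.407)),((552.49,179.99,354.9),(14.43,17.695,67.056,0,94.908,63.467)),((570.72,492.79,340.1),(38.02,48.363,22.547,0,109.125,87.102)),((632.59,548.07,349.57),(38.182,53.458,13.455,.678,98.635,87.414)),((630.48,546.62,530.33),(37.842,42.311,13.519,1.755,89.349,87.413)),((657.06,569.89,547.6),(37.878,42.903,13.503,2.102,80.623,87.39))]
def fk(q,p,s4=1):
    a1,d1,L2,L3,dl,off,L6=p;a=np.radians(q)
    Rz=lambda t:Ro.from_euler('z',t);Ry=lambda t:Ro.from_euler('y',t)
    R1=Rz(a[0]);R2=R1*Ry(a[1]);R3=R2*Ry(a[2])
    P=np.array([0,0,d1])+R1.apply([a1,off,0])+R2.apply([0,0,L2])+(R3*Ry(dl)).apply([0,0,L3])
    R6=R3*Rz(s4*a[3])*Ry(a[4])*Rz(a[5])
    return P+R6.apply([0,0,L6]),R6
s=least_squares(lambda p:np.concatenate([fk(q,p)[0]-x for x,q in D]),[0,200,423,449,.1,36,250])
p=s.x
if __name__=="__main__":
    print(p,np.abs(s.fun).max())
    R=np.array(ctrl.read_state()["tool_rot"]);q0=np.array(ctrl.read_state()["joint_positions"])
    M=fk(q0,p)[1].as_matrix();print("model R\n",M)
    C=M.T@R # const offset
    q=q0
    for s4 in (1,):
      for P in([657,570,548],[560,380,530],[470,190,480],[387,2,440],[387,2,240],[438,46,167],[490,90.6,94]):
        f=lambda q:np.r_[fk(q,p,s4)[0]-P,200*(Ro.from_matrix((fk(q,p,s4)[1].as_matrix()@C).T@R).as_rotvec())]
        r=least_squares(f,q);q=r.x;print(P,q,r.cost)
E
python3 kin.py
```

```text
[ -0.008 221.193 424.203 449.372   0.091  36.601 270.631] 0.1408278210277274
model R
 [[-0.655  0.552  0.516]
 [ 0.755  0.479  0.447]
 [-0.001  0.682 -0.731]]
[657, 570, 548] [37.889 42.993 13.287  2.094 80.748 87.403] 2.4361481775806822e-26
[560, 380, 530] [27.388  6.959 66.838 10.199 64.347 75.524] 2.687146769727685e-26
[470, 190, 480] [  5.581 -15.201  93.935  25.541  66.237  51.655] 2.0727432839882027e-25
[387, 2, 440] [-33.327 -24.539 105.388  41.152  86.182  17.724] 2.019680163728578e-22
[387, 2, 240] [-33.327 -18.923 127.955  46.149  65.573  -2.235] 1.1423996867390683e-26
[438, 46, 167] [-20.923  -6.444 129.414  53.926  48.088  -6.354] 1.2841845471462073e-27
[490, 90.6, 94] [-10.918   8.954 126.647  68.588  35.182 -17.346] 2.6238742700150187e-26
```

```bash
python3 -c "
from h import *
go([470,190,490])
R=np.array(ctrl.read_state()['tool_rot']);print(R.T@[-8.3,-18.8,-5],R.T@[0,0,-20])"
```

```text
t 14.2 tcp [657.063 569.891 547.598] 
R [[0.551981401641999, 0.6554103296713248, 0.5155131734509405], [0.4794650321228301, -0.7552728200101043, 0.4468514857594615], [0.6822241678603799, 0.00051683083308003, -0.731142884580779]] 
j [37.878 42.903 13.503  2.102 80.623 87.39 ] w 94.01249590940283 F [0.005 0.688 0.136] gf 0.0
shift cm [-32.469  16.429 -22.408]
[-17.007   8.757  -9.024] [-13.644  -0.01   14.623]
```

Call:
{"name": "servo_tool", "arguments": {
  "steps": [-3.25, 1.64, -2.24, 0, -3.25, 1.64, -2.24, 0, -3.25, 1.64, -2.24, 0, -3.25, 1.64, -2.24, 0, -3.25, 1.64, -2.24, 0, -3.25, 1.64, -2.24, 0, -3.25, 1.64, -2.24, 0, -3.25, 1.64, -2.24, 0, -3.25, 1.64, -2.24, 0, -3.25, 1.64, -2.24, 0]
}}

```text
time_s: 15.2
tcp_pos: [486.6, 220.9, 498.0]
tool_rot: [[0.551, 0.657, 0.515], [0.481, -0.754, 0.447], [0.682, 0.001, -0.731]]
contact_force: [-0.5, -0.5, 0.7]
gripper_width: 94.2
grasp_force: 0.0
```

Call:
{"name": "servo_tool", "arguments": {
  "steps": [-2.1, 1.1, -1.1, 0, -2.1, 1.1, -1.1, 0, -2.1, 1.1, -1.1, 0, -2.1, 1.1, -1.1, 0, -2.1, 1.1, -1.1, 0, -2.1, 1.1, -1.1, 0, -2.1, 1.1, -1.1, 0, -2.1, 1.1, -1.1, 0, 0, 0, 0, 0]
}}

```text
time_s: 16.1
tcp_pos: [407.1, 33.8, 447.5]
tool_rot: [[0.553, 0.654, 0.516], [0.479, -0.756, 0.445], [0.681, 0.001, -0.732]]
contact_force: [-0.4, -0.2, 0.4]
gripper_width: 94.4
grasp_force: 0.0
```

```bash
python3 -c "
from h import *
go([387,2,240])"
```

```text
t 16.1 tcp [407.107  33.832 447.504] 
R [[0.5534999281226552, 0.6540235129247435, 0.5156462683951017], [0.4793295927968836, -0.756473709361573, 0.44496142362447116], [0.6810880787661676, 0.0008783998635574175, -0.7322009678881136]] 
j [-25.412 -23.499 103.753  39.052  81.552  24.189] w 94.35679714228066 F [-0.393 -0.207  0.417] gf 0.0
shift cm [-16.772   1.075  12.74 ]
```

Call:
{"name": "servo_tool", "arguments": {
  "steps": [-2.4, 0.15, 1.82, 0, -2.4, 0.15, 1.82, 0, -2.4, 0.15, 1.82, 0, -2.4, 0.15, 1.82, 0, -2.4, 0.15, 1.82, 0, -2.4, 0.15, 1.82, 0, -2.4, 0.15, 1.82, 0, 0, 0, 0, 0]
}}

```text
time_s: 16.9
tcp_pos: [386.6, 4.6, 237.8]
tool_rot: [[0.555, 0.657, 0.511], [0.48, -0.754, 0.448], [0.68, -0.004, -0.733]]
contact_force: [0.1, 0.2, 1.5]
gripper_width: 94.4
grasp_force: 0.0
```

```bash
python3 -c "
from h import *
go([490,90.6,94])
import cv2
a=ctrl.camera('top')[110:260,250:450];b=ctrl.camera('side')[140:290,230:430]
cv2.imwrite('pics/p3.png',np.vstack([cv2.resize(i[:,:,::-1],(400,300),interpolation=2) for i in(a,b)]))
"
```

```text
t 16.9 tcp [386.616   4.616 237.829] 
R [[0.5545939835857111, 0.6565005126545447, 0.5113047919341772], [0.4795076283914895, -0.7543173889828724, 0.44841689418712966], [0.6800720165430286, -0.0035147634888112443, -0.7331368895047612]] 
j [-32.854 -18.842 128.131  46.053  65.293  -1.92 ] w 94.43975444411763 F [0.146 0.19  1.468] gf 0.0
shift cm [ 0.075  0.352 19.686]
```

View pics/p3.png

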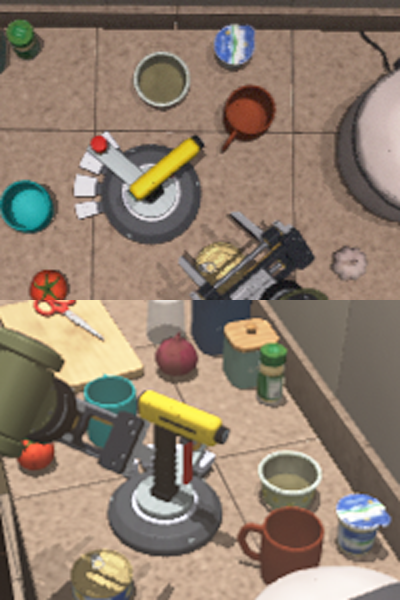

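The top crop shows the knob at (99,144) and the barrel from (135,192) to (203,143), pointing at the mug. The fingers are spread either side of the grip line, clear of the can. I'll check the gun's axis numerically.

```bash
python3 - <<'E'
from h import *
import cv2
S=np.array([478.5,90]);y=np.radians(-49.2);g=np.array([np.cos(y),np.sin(y)])
c=ctrl.camera('top');hsv=cv2.cvtColor(c,cv2.COLOR_RGB2HSV)
m=cv2.inRange(hsv,(22,150,100),(33,255,255));m[:, :300]=0;m[:,365:]=0;m[:170]=0;m[215:]=0
n,l,st,ce=cv2.connectedComponentsWithStats(m);k=1+np.argmax(st[1:,4]);pts=np.argwhere(l==k)[:,::-1].astype(np.float32)
r=cv2.minAreaRect(pts);b=cv2.boxPoints(r)
for q in b: print(q, atz(ray('top',q),222)[:2])
for a in(-38,98): print('pred',a,S+a*g,proj('top',[*(S+a*g),222]))
ctr=atz(ray('top',r[0]),222)[:2];print('ctr',ctr,'in gun frame',(ctr-S)@g,(ctr-S)@[-g[1],g[0]])
m=cv2.inRange(hsv,(0,200,120),(6,255,255))|cv2.inRange(hsv,(174,200,120),(180,255,255));m[:,:285]=0;m[:,312:]=0;m[:170]=0;m[200:]=0
p=np.argwhere(m)[:,::-1].mean(0);q=atz(ray('top',p),98)[:2];print('knob px',p,q,q-S,np.hypot(*(q-S)),np.degrees(np.arctan2(*(q-S)[::-1])))
E
```

```text
[313.416 203.044] [464.935 127.959]
[344.715 177.707] [544.228  33.302]
[350.444 184.784] [522.495  15.7  ]
[319.145 210.121] [443.527 110.247]
pred -38 [453.67  118.766] (np.float64(316.38575218631325), np.float64(206.76288173123913))
pred 98 [542.535  15.814] (np.float64(350.43247873282036), np.float64(178.31625537060597))
ctr [493.657  71.943] in gun frame 23.572551812498215 -0.32522980443882044
knob px [298.833 180.583] [554.62  180.534] [76.12  90.534] 118.28216121660604 49.943057499630214
```

```bash
python3 - <<'E'
from h import *
import cv2
for c in(cv2.imread('pics/top0.png')[:,:,::-1],ctrl.camera('top')):
    hsv=cv2.cvtColor(np.ascontiguousarray(c),cv2.COLOR_RGB2HSV)
    m=cv2.inRange(hsv,(0,180,90),(6,255,255))|cv2.inRange(hsv,(174,180,90),(180,255,255));m[:,:280]=0;m[:,312:]=0;m[:170]=0;m[210:]=0
    p=np.argwhere(m)[:,::-1];print(len(p),p.mean(0),atz(ray('top',p.mean(0)),98)[:2])
cv2.imwrite('pics/k.png',np.hstack([cv2.resize(i[170:210,280:330],(400,320),interpolation=0) for i in(cv2.imread('pics/top0.png'),c[:,:,::-1])]))
E
```

```text
44 [292.432 193.841] [509.76  200.935]
45 [299.178 181.6  ] [551.2   179.319]
```

View pics/k.png

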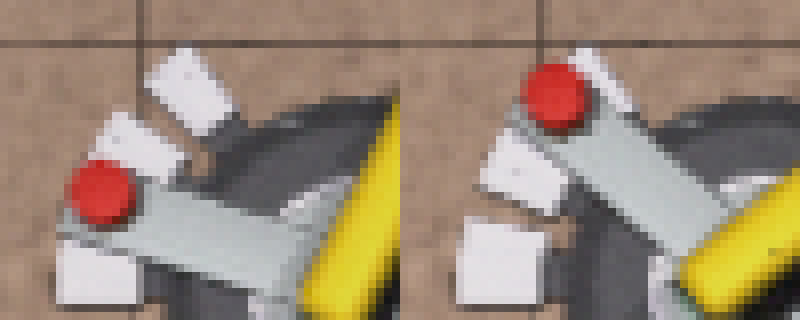

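Both knob views match, and the arm sits over the notch between the plate segments as it did at the start, so the plunger is home. I'll go in along the tool axis.

Call:
{"name": "servo_tool", "arguments": {
  "steps": [0.02, 0.1, 2.5, 0, 0.02, 0.1, 2.5, 0, 0.02, 0.1, 2.5, 0, 0, 0.05, 2.5, 0, 0, 0, 2, 0, 0, 0, 1, 0, 0, 0, 0, 0]
}}

```text
time_s: 17.8
tcp_pos: [457.5, 60.2, 145.7]
tool_rot: [[0.551, 0.657, 0.514], [0.481, -0.754, 0.448], [0.682, 0.001, -0.732]]
contact_force: [-0.5, 0.5, -0.2]
gripper_width: 94.0
grasp_force: 0.0
```

```bash
python3 -c "
from h import *
go([490,90.6,94])"
```

```text
t 17.8 tcp [457.478  60.204 145.667] 
R [[0.5511356008588328, 0.6573750497492973, 0.5139139941985255], [0.4812877064109761, -0.7535633592822457, 0.4477771847748824], [0.681624304968386, 0.0005545397785305199, -0.7317021247488616]] 
j [-17.325  -1.491 128.42   57.469  43.514  -8.648] w 94.000076418116 F [-0.464  0.468 -0.214] gf 0.0
shift cm [-0.266 -0.155  6.813]
```

Call:
{"name": "servo_tool", "arguments": {
  "steps": [-0.1, -0.05, 1.5, 0, -0.1, -0.05, 1.5, 0, -0.05, -0.05, 1.5, 0, 0, 0, 1.3, 0, 0, 0, 1, 0, 0, 0, 0, 0]
}}

```text
time_s: 18.4
tcp_pos: [490.2, 89.9, 94.6]
tool_rot: [[0.551, 0.657, 0.515], [0.481, -0.754, 0.447], [0.682, 0.001, -0.731]]
contact_force: [-0.4, -0.2, -0.1]
gripper_width: 93.8
grasp_force: 0.0
```

```bash
python3 -c "
from h import *
go([490,90.6,94])
import cv2
a=ctrl.camera('top')[145:245,290:390];b=ctrl.camera('side')[170:270,270:370]
cv2.imwrite('pics/p4.png',np.hstack([cv2.resize(i[:,:,::-1],(400,400),interpolation=2) for i in(a,b)]))
"
```

```text
t 18.4 tcp [490.202  89.91   94.603] 
R [[0.5510039880846759, 0.656578567462905, 0.5150720239569819], [0.48070317932005885, -0.7542567350567528, 0.4472373318643187], [0.6821429897802729, 0.0011672060173493239, -0.7312178739088258]] 
j [-11.036   8.912 126.575  68.368  35.33  -17.282] w 93.8380369493922 F [-0.417 -0.189 -0.124] gf 0.0
shift cm [-0.019 -0.065  0.065]
```

View pics/p4.png

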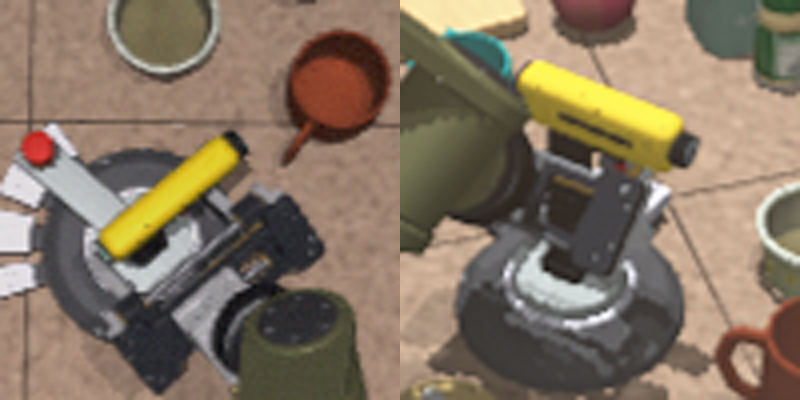

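The gripper is under the barrel from the side, straddling grip and trigger with no contact. I'll squeeze now.

Call:
{"name": "servo_tool", "arguments": {
  "steps": [0, 0, 0, 0, 0, 0, 0, 0, 0, 0, 0, 0, 0, 0, 0, 0, 0, 0, 0, 0],
  "fingers": 0,
  "newtons": 20
}}

```text
time_s: 19.0
tcp_pos: [490.1, 89.2, 93.9]
tool_rot: [[0.552, 0.655, 0.516], [0.481, -0.756, 0.445], [0.681, 0.002, -0.732]]
contact_force: [6.7, -5.1, -7.2]
gripper_width: 57.3
grasp_force: 4.1
```

Call:
{"name": "servo_tool", "arguments": {
  "steps": [0, 0, 0, 0, 0, 0, 0, 0, 0, 0, 0, 0, 0, 0, 0, 0, 0, 0, 0, 0]
}}

```text
time_s: 19.5
tcp_pos: [489.7, 89.6, 93.8]
tool_rot: [[0.552, 0.656, 0.515], [0.481, -0.755, 0.446], [0.681, 0.001, -0.732]]
contact_force: [1.6, -6.6, -4.4]
gripper_width: 43.3
grasp_force: 19.8
```

Call:
{"name": "servo_tool", "arguments": {
  "steps": [0, 0, 0, 0, 0, 0, 0, 0, 0, 0, 0, 0, 0, 0, 0, 0, 0, 0, 0, 0, 0, 0, 0, 0, 0, 0, 0, 0, 0, 0, 0, 0],
  "newtons": 40
}}

```text
time_s: 20.3
tcp_pos: [489.5, 89.8, 93.8]
tool_rot: [[0.552, 0.656, 0.514], [0.481, -0.755, 0.447], [0.681, 0.001, -0.732]]
contact_force: [-2.0, -4.8, -3.7]
gripper_width: 42.4
grasp_force: 38.9
```

```bash
python3 -c "
from h import *
go(None)
import cv2
a=ctrl.camera('top')[145:245,290:390];b=ctrl.camera('side')[170:270,270:370]
cv2.imwrite('pics/p5.png',np.hstack([cv2.resize(i[:,:,::-1],(400,400),interpolation=2) for i in(a,b)]))
"
```

```text
t 20.3 tcp [489.495  89.834  93.755] 
R [[0.5521167739160914, 0.6562864239355504, 0.5142520760467327], [0.4808806678294773, -0.7545115150589303, 0.4466163420110749], [0.6811173549898458, 0.0007095078326876283, -0.7321739174064259]] 
j [-11.036   8.938 126.662  68.381  35.269 -17.319] w 42.41639586163221 F [-2.045 -4.76  -3.683] gf 38.923809793777764
```

View pics/p5.png

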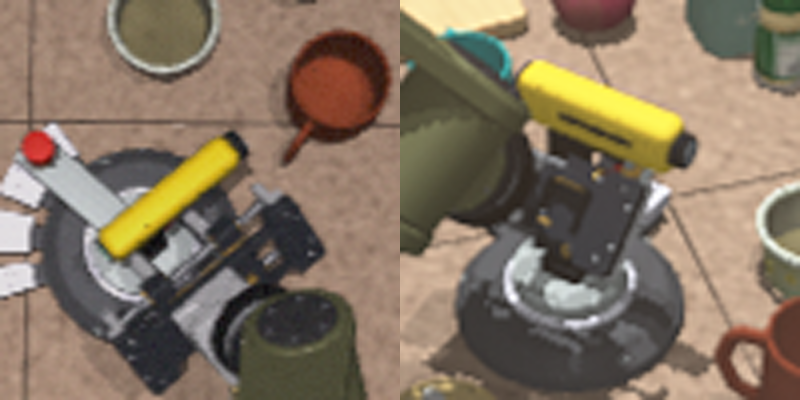

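The trigger is against its stop: doubling the grip force barely changed the width, and the travel fits contact at the pads' upper edge. I'll release and withdraw.

Call:
{"name": "servo_tool", "arguments": {
  "steps": [0, 0, 0, 0, 0, 0, 0, 0, 0, 0, 0, 0, 0, 0, 0, 0, 0, 0, 0, 0, 0, 0, 0, 0, 0, 0, 0, 0],
  "fingers": 1
}}

```text
time_s: 21.1
tcp_pos: [489.7, 90.1, 94.1]
tool_rot: [[0.551, 0.657, 0.514], [0.481, -0.754, 0.447], [0.682, 0.001, -0.732]]
contact_force: [-1.5, 0.3, 0.4]
gripper_width: 92.7
grasp_force: 0.0
```

Call:
{"name": "servo_tool", "arguments": {
  "steps": [0, 0, -1.5, 0, 0, 0, -2, 0, 0, 0, -2.5, 0, 0, 0, -2.5, 0, 0, 0, -2.5, 0, 0, 0, -2.5, 0, 0, 0, -2.5, 0, 0, 0, -2, 0, 0, 0, 0, 0, 0, 0, 0, 0]
}}

```text
time_s: 22.1
tcp_pos: [397.3, 9.5, 225.4]
tool_rot: [[0.552, 0.656, 0.515], [0.481, -0.755, 0.446], [0.682, 0.001, -0.732]]
contact_force: [-1.0, 1.0, -1.5]
gripper_width: 93.8
grasp_force: 0.0
```

```bash
python3 -c "
from h import *
go(None)
import cv2
a=ctrl.camera('top')[145:245,290:390];b=ctrl.camera('side')[170:270,270:370]
cv2.imwrite('pics/p6.png',np.hstack([cv2.resize(i[:,:,::-1],(400,400),interpolation=2) for i in(a,b)]))
"
```

```text
t 22.1 tcp [397.273   9.518 225.382] 
R [[0.5518536856398363, 0.6558318893346546, 0.5151136210366276], [0.4805608150332668, -0.7549059274800541, 0.4462940103900587], [0.6815561698791165, 0.001254427047361693, -0.7317647256546955]] 
j [-30.828 -16.7   128.489  47.159  61.966  -2.703] w 93.78766327613903 F [-1.022  1.    -1.461] gf 0.0
```

View pics/p6.png

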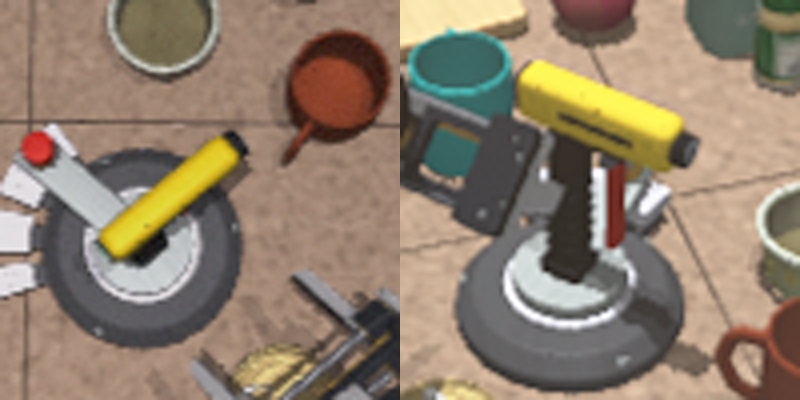

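The gun is still locked on the mug, the knob is home at (38,148), the trigger has sprung back at (613,205), and the gripper touches nothing. I'm handing in.

```bash
python3 -c "
from cell import ctrl
print(ctrl.hand_in())"
```

```text
the job is handed in; nothing more can be done
None
```

I handed the job in at about 22 s: the gun is locked on the red mug, and the trigger was squeezed to what looked like its stop (judged from grip width and force), held about a second and released; hand-in returned no verdict. While tilting the tool, joint 3 briefly read 0.02° below its lower range limit, and a finger touched what was probably the back wall with about 8 N.

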